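# Fit the adjustable wrench to a gas cap and tighten the cap

### The job

The brass cap on the spare gas outlet in the bamboo riser is loose. Gently roll the worm of the adjustable wrench that lies slack round it until the jaws just fit the flats of the cap, then swing the wrench handle clockwise (seen from above) until the cap comes hard up against its seat, without forcing the wrench so that its jaws spring open. Touch the cap only with the wrench, leave the wrench lying fitted on the cap, disturb nothing else on the riser, and take the hand away.

Things in the scene. Friction and masses are not known exactly. Their poses are not given: they have to be found in the camera images.
- cap_nut: The hexagonal brass cap, 36 mm across flats, 41.6 mm across corners, standing upright out of the riser's flat top. Its origin is on its vertical axis at the level of the riser's top board (on which the wrench lies); the hexagon fills from 2 to 19 mm above that. Its x axis points to a corner, its y axis to a flat.
- outlet_cap (a joint): Turn of the cap in rad, growing clockwise from above (tightening). Starts at 0.02 to 0.08 and ends at a hard seat at 0.75. Until then the push needed at wrench_grip is 1 to 4 N (the wrench's rubbing on the board and short sticking included); on the seat the handle stops and the push climbs steeply. 5 to 8 N there is enough; above about 11 N the jaws are forced open and the wrench slips round.
- worm: The knurled worm (thumb-wheel) of the wrench: a steel roller 18 mm across and 22 mm long in a window of the wrench head. Origin at the roller's centre, 12 mm above the riser's top board and 58 mm from the wrench's origin towards the handle; its axle (y axis) is level and square to the handle. It stands 5 mm proud of the head. Pressing it with more than 20 N is too much.
- worm_top (a point): Top of the worm, 21 mm above the riser's board. Stroking it towards the cap closes the jaw, 3 mm per full turn (19 mm of stroke per mm). It is hard and does not give: touch down at 5 mm/s or less. Rolling takes 2 to 3 N of drag: press with 4 to 8 N (friction about 1). Once the jaws fit it rolls no further and the fingertip skids with a higher drag. Axes as the wrench.
- jaw (a joint): Opening of the wrench, told as the closing travel of its movable jaw in m: the jaws stand 40.5 mm minus this value apart, so they fit the 36 mm cap at 0.0045. It starts between 0.0006 and 0.0022 and moves only with the worm (or if the handle is forced). Fitted from 0.0036 on; below 0.0030 the jaws are slack again.
- wrench: Loose steel adjustable wrench, 250 mm long, about 0.6 kg, flat on the riser, mouth round the cap. Origin at its underside in the middle of the fitted mouth (on the cap's axis when fitted); x runs along the handle away from the cap, z up. Fixed jaw at -y, movable jaw at +y. Head 72 mm wide, 16 mm thick; handle from 90 to 250 mm along x, 24 mm wide, 18 mm thick.
- wrench_grip (a point): The place to hold or push the wrench handle: centre of the handle's section, 190 mm from the wrench's origin along its x axis, 9 mm above the riser's top board. Same axes as the wrench.
- canister: Red ceramic canister, 86 mm across, 123 mm tall, on the riser; a bystander. Origin at the centre of its underside.
- jar_tall: Cork-topped glass jar, 64 mm across, 123 mm tall, on the riser; a bystander. Origin at the centre of its underside.
- jar_short: Cork-topped glass jar, 68 mm across, 93 mm tall, on the riser; a bystander. Origin at the centre of its underside.
- silicone_lid: Orange silicone lid, a disc 84 mm across with a small knob, 20 mm tall, on the riser; a bystander. Origin at the centre of its underside.

How it is judged:
On the way, in this order (a step that is already met when the one before it is completed fails the run):
1. the jaws are rolled in until they fit the cap (within 0.9 mm), the cap not yet turned (value of joint jaw above 0.0036 m and value of joint outlet_cap below 0.3 rad), for 0.2 s.
2. the cap is turned clockwise with the fitted wrench until it is against its seat (value of joint outlet_cap above 0.735 rad and value of joint jaw above 0.003 m and contact force between wrench and cap_nut above 2 N), for 0.1 s.
At the end, for the whole second after the job is handed in: The cap is against its seat (0.735 rad or more), the wrench lies flat and still on the riser with its mouth centred within 8 mm of the cap's axis, and its jaws are still within 1.5 mm of the cap's flats, not sprung open (value of joint outlet_cap above 0.735 rad and value of joint jaw above 0.003 m and horizontal distance between wrench and cap_nut below 0.008 m and angle between wrench's own z axis and vertical below 0.08 rad and z of wrench in the frame of cap_nut below 0.006 m and linear speed of wrench below 0.02 m/s); the robot touches nothing.
It fails at once if the worm is pressed with more than 20 N (contact force between the fingers and worm above 20 N).
It fails at once if the robot touches the cap itself (contact force between any of the fingers, the arm and cap_nut above 0.5 N).
It fails at once if a bystander on the riser is disturbed (moved 20 mm) (distance of any of canister, jar_tall, jar_short, silicone_lid from where it was at the start of the episode above 0.02 m).
It also fails if it takes over 72 s, if anything falls off the work surface, if the arm or the gripper's body presses on something with over 40 N, if the wrist force passes 120 N, or if a joint passes its speed limit or range.

### The arm

A 7-joint arm with a two-finger parallel gripper is mounted at the origin on the work surface. World frame = base frame: x ahead of the robot, y to its left, z up, the work surface at z = 0. Lengths are in m, angles in rad, forces in N, time in s.
With the tool pointing down it reaches from about 0.4 to 0.85 m from the base axis. Payload 4.5 kg.
Tool frame: the origin (TCP) lies midway between the tips of the shut fingers; the grasp point (between the pads) lies 19 mm behind it; y points along the fingers, x is the direction in which the jaws open and shut, and the axes are right-handed (so a half turn about y gives the same grasp; the last joint's range is limited). The gripper opens to 88 mm and grips with 3 to 60 N. Pads are 18 mm wide; open, the fingers measure 123 mm over their backs; the gripper's body (75 mm by 187 mm) begins 45 mm behind the grasp point.
Start: joints at [-1.2, 0.689, -0.195, 1.565, 0.157, 0.902, -0.215], TCP at [0.207, 0.59, 0.239] pointing down, gripper open.
Joint ranges: [-3.01, 3.01], [-0.46, 2.08], [-1.47, 1.51], [0.13, 2.56], [-1, 4.14], [0.04, 2.09], [-2.66, 2.66]. Speed limits (rad/s): [2.57, 2.57, 3.14, 3.14, 3.14, 3.14, 3.14].

### API

Orientations are given as a rotation vector (axis times angle).
In Python, from plant import env gives the robot as it stands. Calls block until the motion is done:
- env.move_ptp(position, orientation): joint-space move of the TCP to a pose.
- env.move_linear(position, velocity=0.15, attitude=None, stop_force=None): straight line of the TCP; attitude=None keeps the orientation; velocity is the mean speed in m/s. With stop_force (N) it stops when the force on the tool has changed by that much, and returns True; else False.
- env.set_joints(angles): joint-space move.
- env.gripper_to(opening): finger opening in m; the grip force is fixed at half the most; returns when the fingers have stopped.
- env.dwell(seconds).
- env.solve_ik(position, orientation): joint angles nearest the present ones, or None.
- env.state(): the state.
- env.read_camera(name): name is "scene" or "side" or "wrist"; returns the picture (400x640x3 uint8, red, green, blue); there is no depth.
- env.camera_params(name): a dict with "fx", "fy", "cx", "cy" (pixels), "camera_from_world" (4x4, takes a point from world to camera coordinates). Camera axes: x right, y down, z forward; pixel columns grow to the right and rows downward; lengths in m; the calibration is good to about 2 mm. A picture is of the moment at which its call begins: read the wrist's pose just before it. camera_params takes no time and is no camera call; for the wrist camera it gives the pose at the moment of the call.
A pose or a line that the arm cannot do raises env.MotionError and nothing moves.
- env.job_done(): hands the job in, once; it reports no verdict.
The state is a dict: "t": time; "joints": joint angles; "joint_vel": joint speeds; "joint_torque": joint torques, N m; "position": TCP position; "tool_rot": TCP orientation; "contact_force": force on the tool from outside, world axes, zero at the start; "torque": the same for the moment, N m; "gripper_width": finger opening in m.
Only numpy, scipy, OpenCV 4.12 (cv2) and the standard library are available. Lean on these libraries where they do the work, as an engineer would, in place of code of your own. Each camera call takes 0.05 s, during which the arm holds its last target.

## Working session

There is one attempt and no reset: what is moved stays moved. The work goes in short steps, each a Python script; the robot and the scene stay as the last script left them, time stands still between calls to the robot, and variables do not carry over. Pictures are saved under pics/ and viewed, and the job is handed in when it is done.

```bash
ls -la; mkdir -p pics; python3 - <<'E'
from plant import env
import numpy as np, cv2
s=env.state()
for k,v in s.items(): print(k,np.round(v,4))
for n in ["scene","side","wrist"]:
    p=env.camera_params(n); print(n,{k:np.round(v,4).tolist() for k,v in p.items()})
    im=env.read_camera(n); cv2.imwrite(f"pics/{n}0.png",im[:,:,::-1])
E
```

```text
total 12
drwxr-xr-x  3 agent agent 4096 Dec  5 18:15 .
drwxr-xr-x 23 root  root  4096 Dec  5 18:15 ..
drwxr-xr-x  2 agent agent 4096 Dec  5 18:15 pics
t 0.0
joints [-1.2002  0.69   -0.1945  1.5664  0.1573  0.9025 -0.2151]
joint_vel [ 0.0013  0.0005  0.0007  0.0007 -0.0002 -0.0002 -0.0017]
joint_torque [-2.00000e-04 -5.27544e+01 -1.26680e+00 -1.53433e+01 -5.26000e-02
  6.30000e-03  2.00000e-04]
position [0.2064 0.5893 0.2379]
tool_rot [-1.3511 -0.9567  0.9591]
contact_force [0.2488 1.205  0.4641]
torque [-0.014   0.0141 -0.0032]
gripper_width 0.0879
scene {'fx': 468.0659, 'fy': 468.0659, 'cx': 323.4284, 'cy': 200.1944, 'camera_from_world': [[-0.1844, 0.9828, -0.0083, 0.089], [0.5243, 0.0912, -0.8466, -0.2237], [-0.8313, -0.1605, -0.5321, 1.584], [0.0, 0.0, 0.0, 1.0]]}
side {'fx': 378.6909, 'fy': 378.6909, 'cx': 317.886, 'cy': 204.8161, 'camera_from_world': [[-0.8466, -0.5319, 0.0173, 0.5076], [-0.4162, 0.6415, -0.6444, 0.2828], [0.3317, -0.5528, -0.7645, 0.6337], [0.0, 0.0, 0.0, 1.0]]}
wrist {'fx': 313.1181, 'fy': 313.1181, 'cx': 319.5759, 'cy': 199.0852, 'camera_from_world': [[0.3309, 0.9437, -0.0016, -0.6233], [0.9076, -0.3177, 0.2746, -0.0383], [0.2586, -0.0923, -0.9616, 0.389], [0.0, 0.0, 0.0, 1.0]]}
```

View pics/scene0.png

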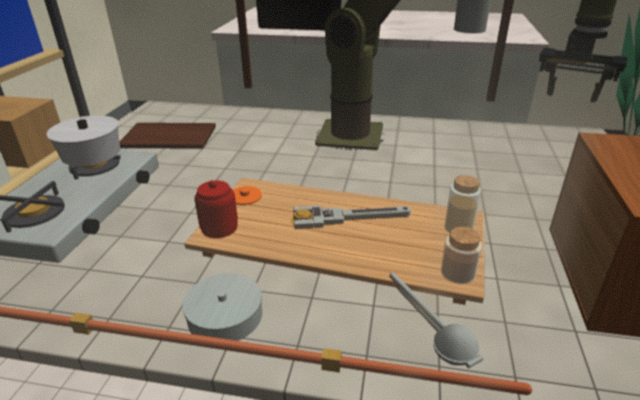

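View pics/side0.png

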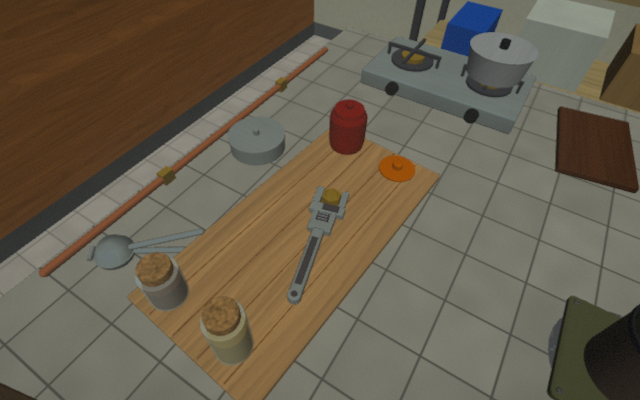

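View pics/wrist0.png

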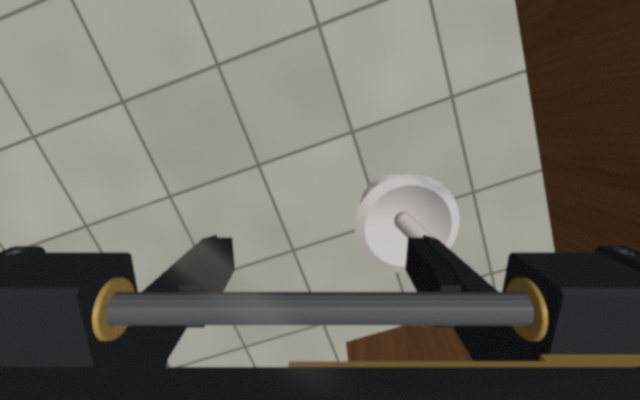

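The scene view shows the brass cap near px (303,214) with the wrench handle running right to (407,211). In the side view the cap is near (332,197) and the handle end near (295,295). The wrist view shows no riser. I'll zoom in and triangulate.

```bash
cat > h.py <<'E'
import numpy as np, cv2
from scipy.spatial.transform import Rotation as R
def ray(p,uv):
    T=np.array(p['camera_from_world']); Rm=T[:3,:3]; c=-Rm.T@T[:3,3]
    d=Rm.T@np.array([(uv[0]-p['cx'])/p['fx'],(uv[1]-p['cy'])/p['fy'],1.0]); return c,d/np.linalg.norm(d)
def onplane(p,uv,z):
    c,d=ray(p,uv); return c+d*(z-c[2])/d[2]
def tri(rs):
    A=np.zeros((3,3));b=np.zeros(3)
    for c,d in rs:
        M=np.eye(3)-np.outer(d,d);A+=M;b+=M@c
    x=np.linalg.solve(A,b); return x,[np.linalg.norm((np.eye(3)-np.outer(d,d))@(x-c)) for c,d in rs]
def proj(p,X):
    T=np.array(p['camera_from_world']); q=T[:3,:3]@np.asarray(X)+T[:3,3]
    return np.array([p['fx']*q[0]/q[2]+p['cx'],p['fy']*q[1]/q[2]+p['cy']])
E
python3 - <<'E'
import cv2,numpy as np
a=cv2.imread('pics/scene0.png')[190:240,280:420]; b=cv2.imread('pics/side0.png')[175:310,270:370]
cv2.imwrite('pics/sc_z.png',cv2.resize(a,None,fx=5.7,fy=5.7,interpolation=cv2.INTER_CUBIC))
cv2.imwrite('pics/si_z.png',cv2.resize(b,None,fx=4.4,fy=4.4,interpolation=cv2.INTER_CUBIC))
E
```

```text
(no output)
```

View pics/sc_z.png

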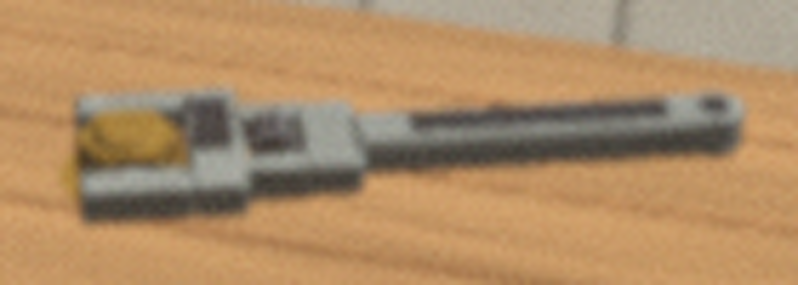

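View pics/si_z.png

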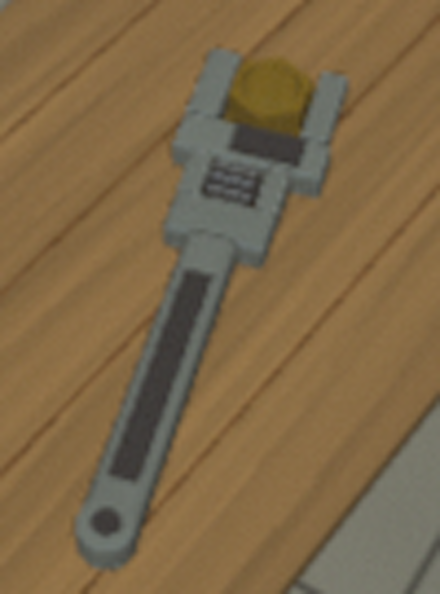

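```bash
python3 - <<'E'
from plant import env
from h import *
A=env.camera_params('scene');B=env.camera_params('side')
def sc(u,v): return (u/5.7+280-0.4, v/5.7+190-0.4)
def si(u,v): return (u/4.4+270-0.4, v/4.4+175-0.4)
pts={'hole':(sc(714,103),si(105,520)),'cap':(sc(135,130),si(271,84)),'worm':(sc(277,131),si(232,183))}
P={}
for k,(a,b) in pts.items():
    x,e=tri([ray(A,a),ray(B,b)]); P[k]=x; print(k,np.round(x,4),np.round(e,4))
d=P['hole']-P['cap'];print(np.linalg.norm(d[:2]),np.degrees(np.arctan2(d[1],d[0])))
s=env.state(); Rm=R.from_rotvec(s['tool_rot']).as_matrix();print(np.round(Rm,3))
T=np.array(env.camera_params('wrist')['camera_from_world']);c=-T[:3,:3].T@T[:3,3]
print('cam in tool',np.round(Rm.T@(c-s['position']),4)); print(np.round(T[:3,:3]@Rm,3))
E
```

```text
hole [0.5257 0.1995 0.0628] [0.0007 0.0007]
cap [ 0.5871 -0.0281  0.0652] [0.0021 0.0021]
worm [0.573  0.0282 0.0606] [0.0006 0.0006]
0.23572777152222518 105.12026407772659
[[ 0.33  -0.    -0.944]
 [ 0.944 -0.001  0.33 ]
 [-0.001 -1.    -0.   ]]
cam in tool [-0.0007 -0.1455  0.0698]
[[ 1.     0.    -0.001]
 [-0.    -0.274 -0.962]
 [-0.     0.962 -0.274]]
```

```bash
python3 - <<'E'
from plant import env
from h import *
A=env.camera_params('scene');B=env.camera_params('side')
pts={'jarNear':((466,182),(221,309)),'jarFar':((464,236),(155,264)),'canknob':((213,184),(349,104)),'lid':((244,191),(397,166)),
'boardcornerNearRight':((484,291),(135,295)),'boardcornerL':((232,183),(438,176))}
for k,(a,b) in pts.items():
    x,e=tri([ray(A,a),ray(B,b)]); print(k,np.round(x,4),np.round(e,4))
# IK candidates above worm
ax=np.radians(105.1); ux=np.array([np.cos(ax),np.sin(ax),0]); uy=np.array([-np.sin(ax),np.cos(ax),0]); down=np.array([0,0,-1.])
worm=np.array([0.573,0.0282,0])
for nm,x in (('x=+uy',uy),('x=-uy',-uy),('x=+ux',ux),('x=-ux',-ux)):
    M=np.column_stack([x,down,np.cross(x,down)])
    for z in (0.25,0.066):
        q=env.solve_ik(worm+[0,0,z],R.from_matrix(M).as_rotvec()); print(nm,z,'toolz',np.round(M[:,2],2),None if q is None else np.round(q,2))
E
```

```text
jarNear [0.5637 0.3166 0.1649] [0.0028 0.0028]
jarFar [0.7158 0.3074 0.1348] [0.0027 0.0027]
canknob [ 0.6514 -0.2058  0.1589] [0.0015 0.0015]
lid [ 0.5084 -0.1947  0.0558] [0.001 0.001]
boardcornerNearRight [0.7613 0.3502 0.0476] [0.0058 0.0058]
boardcornerL [ 0.4222 -0.2593  0.0203] [0.0044 0.0044]
x=+uy 0.25 toolz [ 0.26 -0.97  0.  ] [-0.71  0.98  1.3   1.75 -1.    1.25 -2.02]
x=+uy 0.066 toolz [ 0.26 -0.97  0.  ] [ 0.29  0.99 -0.76  1.83  0.99  0.76  2.38]
x=-uy 0.25 toolz [-0.26  0.97  0.  ] [-0.13  0.6  -0.01  1.72  0.    0.82  0.13]
x=-uy 0.066 toolz [-0.26  0.97  0.  ] [-0.08  0.88 -0.08  1.85  0.15  0.42 -0.01]
x=+ux 0.25 toolz [-0.97 -0.26 -0.  ] [ 0.12  0.63 -0.43  1.7   0.32  0.88  1.39]
x=+ux 0.066 toolz [-0.97 -0.26 -0.  ] [ 0.12  0.91 -0.44  1.84  0.69  0.56  1.06]
x=-ux 0.25 toolz [0.97 0.26 0.  ] [-0.38  0.64  0.43  1.73 -0.34  0.84 -1.1 ]
x=-ux 0.066 toolz [0.97 0.26 0.  ] [-0.26  0.89  0.23  1.86 -0.44  0.44 -1.02]
```

Triangulation puts the board top at about z = 0.044, the cap at (0.587, -0.028) and the wrench axis at about 105°. The jars are at (0.564, 0.317) and (0.716, 0.307), clear of the swing. Next I take a wrist view from above the handle with the fingers shut.

```bash
cat >> h.py <<'E'
def att(deg):
    a=np.radians(deg); x=np.array([np.sin(a),-np.cos(a),0]) ; down=np.array([0,0,-1.])
    return R.from_matrix(np.column_stack([x,down,np.cross(x,down)])).as_rotvec()
E
python3 - <<'E'
from plant import env
from h import *
ax=np.radians(105.1); ux=np.array([np.cos(ax),np.sin(ax),0])
cap=np.array([0.587,-0.028,0])
p=cap+0.18*ux; p[2]=0.20
print(R.from_rotvec(att(105.1)).as_matrix().round(2))
s0=env.state()['position']
env.move_ptp(p,att(105.1))
s=env.state(); print(s['t'],np.round(s['joints'],2),np.round(s['position'],4),np.round(s['contact_force'],2))
env.gripper_to(0.0)
s=env.state(); print(s['t'],np.round(s['position'],4),np.round(s['contact_force'],2),s['gripper_width'])
import json
pr=env.camera_params('wrist'); im=env.read_camera('wrist')
json.dump({k:np.array(v).tolist() for k,v in pr.items()},open('w1.json','w'))
cv2.imwrite('pics/w1.png',im[:,:,::-1])
E
```

```text
[[ 0.97  0.   -0.26]
 [ 0.26  0.    0.97]
 [ 0.   -1.    0.  ]]
2.1583 [-0.33  0.65 -0.03  1.81  0.03  0.68 -0.11] [0.5398 0.1475 0.2   ] [-0.46  1.11  0.45]
3.4583 [0.5401 0.1458 0.2   ] [-0.04 -0.12  0.2 ] 0.0005587899420811608
```

View pics/w1.png

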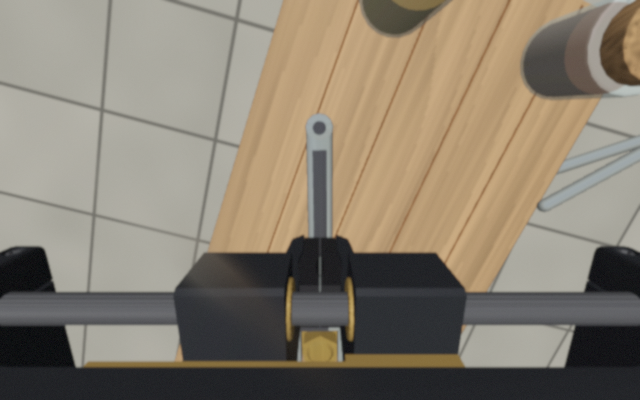

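The shut fingers hide the head, but the hole shows at px (319,127), the handle lies along column 320, and the cap peeks through at (320,348). I move the hand back over the cap, because image up is the handle direction.

```bash
python3 - <<'E'
from plant import env
from h import *
import json
ax=np.radians(105.1); ux=np.array([np.cos(ax),np.sin(ax),0])
cap=np.array([0.587,-0.028,0])
p=cap+0.01*ux; p[2]=0.20
env.move_linear(p,velocity=0.2)
env.dwell(0.3)
s=env.state(); print(s['t'],np.round(s['position'],4),np.round(s['contact_force'],2),s['gripper_width'])
pr=env.camera_params('wrist'); im=env.read_camera('wrist')
json.dump({k:np.array(v).tolist() for k,v in pr.items()},open('w2.json','w'))
cv2.imwrite('pics/w2.png',im[:,:,::-1])
cv2.imwrite('pics/w2z.png',cv2.resize(im[0:260,240:400,::-1],None,fx=2.3,fy=2.3,interpolation=cv2.INTER_CUBIC))
E
```

```text
4.8083 [ 0.5843 -0.0174  0.2   ] [-0.49 -0.04 -1.08] 0.0007292082814043463
```

View pics/w2.png

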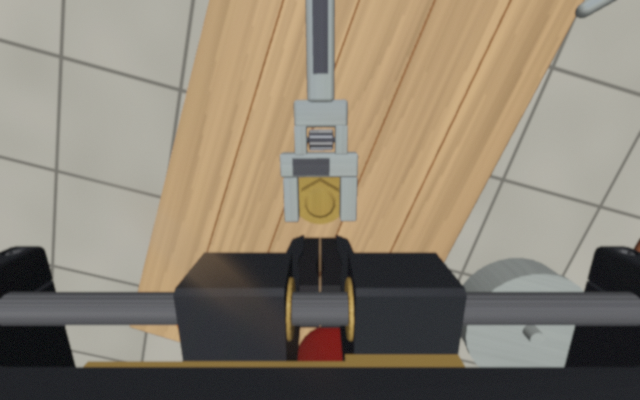

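View pics/w2z.png

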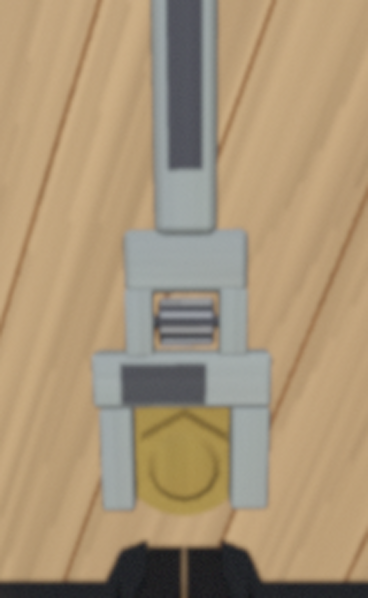

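The picture is clear: worm at px (321,140), cap centre near (320,203), handle going up along column 320. I fit the handle line, worm and cap numerically.

```bash
python3 - <<'E'
from h import *
import json
im=cv2.imread('pics/w2.png'); p=json.load(open('w2.json')); zb=0.0435
hsv=cv2.cvtColor(im,cv2.COLOR_BGR2HSV)
steel=((hsv[...,1]<60)).astype(np.uint8)
ctr=[]
for r in range(4,92,4):
    row=steel[r,280:360]; c=np.flatnonzero(row)
    if len(c): 
        # largest run
        runs=np.split(c,np.flatnonzero(np.diff(c)>2)+1); k=max(runs,key=len)
        ctr.append((280+(k[0]+k[-1])/2,r,len(k)))
ctr=np.array(ctr); print(ctr[::4])
W=np.array([onplane(p,(c[0],c[1]),zb+0.018) for c in ctr])
vx,vy,x0,y0=cv2.fitLine(W[:,:2].astype(np.float32),cv2.DIST_HUBER,0,0.01,0.01).ravel()
if vy<0: vx,vy=-vx,-vy
ang=np.degrees(np.arctan2(vy,vx)); print('handle angle',ang)
# cap: brass mask
br=((hsv[...,0]>18)&(hsv[...,0]<32)&(hsv[...,1]>140)).astype(np.uint8); br[:,:280]=0;br[:,360:]=0;br[235:]=0
cs,_=cv2.findContours(br,cv2.RETR_EXTERNAL,cv2.CHAIN_APPROX_NONE); c=max(cs,key=cv2.contourArea); print('cap bbox',cv2.boundingRect(c),cv2.minEnclosingCircle(c))
u=np.array([vx,vy]); n=np.array([-vy,vx])
for nm,uv,h in (('cap circle',(240+184/2.3,468/2.3),0.019),('worm',(240+187/2.3,322/2.3),0.021),('headTipL',(240+102/2.3,508/2.3),.016),('headTipR',(240+268/2.3,506/2.3),.016),('headbackL',(240+124/2.3,232/2.3),.016),('headbackR',(240+246/2.3,232/2.3),.016),('handlestart',(240+187/2.3,232/2.3),.018)):
    X=onplane(p,uv,zb+h); d=X[:2]-[x0,y0]; print(nm,np.round(X,4),'lat',round(float(d@n),4))
    if nm=='cap circle': C=X[:2]
    else: print('   along from cap',round(float((X[:2]-C)@u),4))
E
```

```text
[[319.5   4.   30. ]
 [320.   20.   29. ]
 [320.   36.   29. ]
 [320.   52.   29. ]
 [319.5  68.   28. ]
 [320.   84.   27. ]]
handle angle 105.17622
cap bbox (301, 179, 37, 13) ((319.0, 189.0), 18.027854919433594)
cap circle [ 0.589  -0.0322  0.0625] lat 0.0
worm [0.5746 0.0253 0.0645] lat -0.0012
   along from cap 0.0593
headTipL [ 0.5605 -0.0591  0.0595] lat 0.0346
   along from cap -0.0185
headTipR [ 0.6277 -0.04    0.0595] lat -0.0354
   along from cap -0.0176
headbackL [0.5428 0.0511 0.0595] lat 0.0227
   along from cap 0.0925
headbackR [0.5874 0.0632 0.0595] lat -0.0235
   along from cap 0.0925
handlestart [0.5658 0.0573 0.0615] lat -0.0011
   along from cap 0.0925
```

```bash
cat >> h.py <<'E'
def F(env,n=6,dt=0.03):
    a=[]
    for _ in range(n):
        env.dwell(dt); a.append(env.state()['contact_force'])
    return np.mean(a,0)
ANG=105.2
UX=np.array([np.cos(np.radians(ANG)),np.sin(np.radians(ANG)),0.]); UY=np.array([-UX[1],UX[0],0.])
WORM=np.array([0.5746,0.0253,0.0])
E
python3 - <<'E'
from plant import env
from h import *
p=WORM+0.006*UX; 
env.move_linear(p+[0,0,0.071],velocity=0.12,attitude=att(ANG))
f0=F(env); s=env.state(); print(s['t'],np.round(s['position'],4),'f0',np.round(f0,2))
r=env.move_linear(p+[0,0,0.058],velocity=0.003,stop_force=3.5)
s=env.state(); print(r,s['t'],np.round(s['position'],4),np.round(s['contact_force']-f0,2))
f=F(env); s=env.state(); print(s['t'],np.round(s['position'],4),np.round(f-f0,2))
np.save('f0.npy',f0)
E
```

```text
6.3667 [0.5734 0.0308 0.0715] f0 [-0.25 -0.14  0.48]
True 8.3167 [0.573  0.0311 0.0664] [0.71 0.93 4.46]
8.5167 [0.5731 0.0311 0.0664] [-0.13  0.03  5.2 ]
```

```bash
python3 - <<'E'
from plant import env
from h import *
f0=np.load('f0.npy')
s=env.state(); p0=s['position'].copy() if hasattr(s['position'],'copy') else np.array(s['position'])
p0=np.array(p0); z=p0[2]
for i in range(3):
    q=p0-UX*0.003*(i+1); q[2]=z
    env.move_linear(q,velocity=0.012)
    s=env.state(); f=np.array(s['contact_force'])-f0; fm=F(env,3)-f0
    print(round(s['t'],2),np.round(s['position'],4),'cmdz',round(z,4),'along',round(float(f@UX),2),'fz',round(f[2],2),'| after: along',round(float(fm@UX),2),'lat',round(float(fm@UY),2),'fz',round(fm[2],2))
    z+= (fm[2]-6.0)*0.0001
E
```

```text
8.93 [0.5738 0.0288 0.0664] cmdz 0.0664 along 3.55 fz 2.94 | after: along 3.07 lat 0.03 fz 3.83
9.43 [0.5748 0.025  0.0664] cmdz 0.0661 along 2.33 fz 5.13 | after: along 2.71 lat -0.2 fz 4.99
9.93 [0.5757 0.0221 0.0663] cmdz 0.066 along 1.82 fz 6.17 | after: along 1.81 lat 0.17 fz 5.56
```

```bash
cat >> h.py <<'E'
def stroke(env,f0,z,s0,s1,n=3,vel=0.02):
    out=[]
    p0=np.array(env.state()['position'])
    for i in range(n):
        q=WORM+UX*(s0+(s1-s0)*(i+1)/n); q[2]=z
        env.move_linear(q,velocity=vel)
        s=env.state(); f=np.array(s['contact_force'])-f0
        out.append((round(float((np.array(s['position'])-WORM)@UX)*1000,1),round(float(f@UX),1),round(float(f@UY),1),round(float(f[2]),1)))
    return out
def cycle(env,z,s0,s1,n=3,vel=0.02):
    # lift, go back, touch down
    q=np.array(env.state()['position']); q[2]=0.0690; env.move_linear(q,velocity=0.02)
    q=WORM+UX*s0; q[2]=0.0690; env.move_linear(q,velocity=0.04)
    env.dwell(0.1); f0=F(env,4)
    q=q.copy(); q[2]=z; r=env.move_linear(q,velocity=0.003,stop_force=5.0)
    s=env.state(); fz=(np.array(s['contact_force'])-f0)
    print('touch',r,round(s['t'],2),np.round(s['position'],4),np.round(fz,2))
    o=stroke(env,f0,z,s0,s1,n,vel)
    fm=F(env,3)-f0
    print(' stroke',o,'end static along',round(float(fm@UX),2),'fz',round(fm[2],2),'t',round(env.state()['t'],2))
    return f0
E
python3 - <<'E'
from plant import env
from h import *
f0=np.load('f0.npy')
print(stroke(env,f0,0.0660,-0.0034,-0.0075,1,0.015))
cycle(env,0.0660,0.007,-0.0075)
E
```

```text
[(-8.0, 2.0, 0.4, 6.0)]
touch True 12.53 [0.5728 0.0321 0.0664] [-0.17  0.22  4.53]
 stroke [(3.1, 2.0, 1.4, 7.2), (-1.7, 1.4, 0.3, 5.5), (-6.5, 2.3, 1.2, 6.7)] end static along 2.18 fz 6.09 t 13.81
```

```bash
python3 - <<'E'
from plant import env
from h import *
cycle(env,0.0660,0.0075,-0.0075,4)
cycle(env,0.0660,0.0075,-0.0075,4)
E
```

```text
touch True 15.83 [0.5726 0.0325 0.0664] [-0.27 -0.24  3.61]
 stroke [(4.6, 1.6, 2.3, 5.4), (1.0, 2.3, 1.9, 6.4), (-2.7, 2.0, 1.7, 5.3), (-6.4, 1.5, 0.7, 6.2)] end static along 1.91 fz 6.53 t 17.3
touch True 19.32 [0.5726 0.0325 0.0664] [-0.3  -0.49  4.93]
 stroke [(4.6, 1.4, -0.1, 5.8), (1.1, 2.0, 0.8, 6.7), (-2.5, 1.7, 2.0, 6.4), (-6.2, 1.2, 1.9, 6.2)] end static along 2.02 fz 6.77 t 20.78
```

```bash
python3 - <<'E'
from plant import env
from h import *
cycle(env,0.0660,0.0075,-0.0075,5)
E
```

```text
touch True 22.79 [0.5726 0.0325 0.0664] [-0.9   0.12  4.76]
 stroke [(5.4, 0.9, 2.0, 6.8), (2.7, 1.8, 2.0, 6.5), (-0.3, 1.5, 2.2, 7.6), (-3.3, 2.7, 2.1, 6.5), (-6.2, 3.4, 1.6, 7.7)] end static along 1.99 fz 7.26 t 24.4
```

```bash
python3 - <<'E'
from plant import env
from h import *
cycle(env,0.0660,0.0075,-0.0075,5)
E
```

```text
touch True 26.42 [0.5726 0.0326 0.0664] [ 0.34 -0.12  3.83]
 stroke [(5.4, 2.8, 0.1, 7.1), (2.6, 2.8, 0.0, 6.2), (-0.1, 2.5, 1.4, 7.5), (-2.7, 3.2, 1.7, 7.4), (-5.4, 3.6, 1.2, 7.6)] end static along 4.2 fz 6.67 t 28.02
```

The drag rose from about 2 N to 3–4 N on the last stroke, so I check the jaws in the wrist camera.

```bash
python3 - <<'E'
from plant import env
from h import *
import json
q=np.array(env.state()['position']); q[2]=0.075; env.move_linear(q,velocity=0.03)
c=np.array([0.589,-0.0322,0])
env.move_linear(c+0.012*UX+[0,0,0.15],velocity=0.15)
env.dwell(0.15)
s=env.state(); print(s['t'],np.round(s['position'],4))
pr=env.camera_params('wrist'); im=env.read_camera('wrist')
json.dump({k:np.array(v).tolist() for k,v in pr.items()},open('w3.json','w'))
cv2.imwrite('pics/w3.png',im[:,:,::-1])
cv2.imwrite('pics/w3z.png',cv2.resize(im[60:260,250:390,::-1],None,fx=3,fy=3,interpolation=cv2.INTER_CUBIC))
E
```

```text
29.3583 [ 0.585  -0.0197  0.1489]
```

View pics/w3z.png

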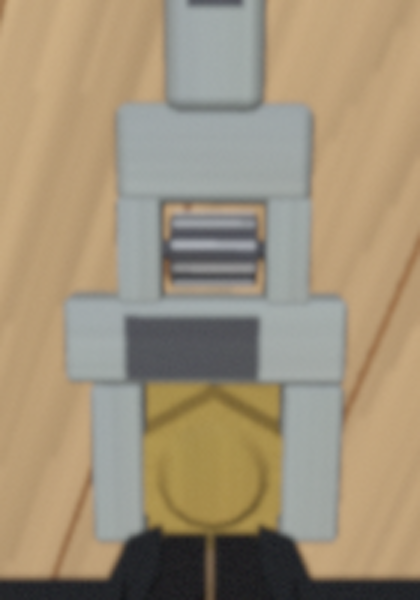

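The jaws now hug the cap flats: the zoomed gap runs from px 145 to 281 against a head of 280 px = 72 mm, so about 35–36 mm, down from about 39.5 mm at the start. Next I measure this at subpixel level along with the wrench pose.

```bash
python3 - <<'E'
from h import *
import json
def edges(im,row,c0,c1,ch):
    pass
for nm,zoff in (('w2',0),('w3',0)):
    im=cv2.imread(f'pics/{nm}.png'); p=json.load(open(f'{nm}.json')); zb=0.0445
    S=cv2.cvtColor(im,cv2.COLOR_BGR2HSV)[...,1].astype(float)
    rows={'w2':range(190,204,3),'w3':range(206,232,5)}[nm]
    for r in rows:
        row=S[r,280:362]; low=(row<95)
        # crossings subpixel at 95
        x=np.flatnonzero(np.diff(low.astype(int)))
        cr=[280+i+(95-row[i])/(row[i+1]-row[i]) for i in x]
        P=[onplane(p,(c,r),zb+0.016)[:2] for c in cr]
        print(nm,r,np.round(cr,1),'gaps mm',np.round([1000*np.linalg.norm(P[i+1]-P[i]) for i in range(len(P)-1)],1))
im=cv2.imread('pics/w3.png'); p=json.load(open('w3.json'))
S=cv2.cvtColor(im,cv2.COLOR_BGR2HSV)[...,1]
W=[]
for r in range(4,90,4):
    c=np.flatnonzero(S[r,270:370]<60)
    runs=np.split(c,np.flatnonzero(np.diff(c)>2)+1); k=max(runs,key=len)
    W.append(onplane(p,(270+(k[0]+k[-1])/2,r),0.0454+0.018))
W=np.array(W); vx,vy,x0,y0=cv2.fitLine(W[:,:2].astype(np.float32),cv2.DIST_HUBER,0,0.01,0.01).ravel()
if vy<0: vx,vy=-vx,-vy
print('angle',np.degrees(np.arctan2(vy,vx)),'pt',x0,y0)
u=np.array([vx,vy])
H=onplane(p,(250+215/3,60+103/3),0.0454+0.016)[:2]  # head back edge, 90? mm
Wm=onplane(p,(250+214/3,60+248/3),0.0454+0.021)[:2]; Cp=onplane(p,(250+212/3,60+470/3),0.0454+0.019)[:2]
for k,X in (('headback',H),('worm',Wm),('cap',Cp)):
    print(k,X.round(4),'s from cap',round(float((X-Cp)@u),4),'foot on axis',np.round(np.array([x0,y0])+u*((X-[x0,y0])@u),4))
E
```

```text
w2 190 [298.4 338.9] gaps mm [38.]
w2 193 [298.5 339. ] gaps mm [38.1]
w2 196 [298.6 339. ] gaps mm [38.2]
w2 199 [298.6 339. ] gaps mm [38.2]
w2 202 [298.7 339. ] gaps mm [38.2]
w3 206 [297.8 343.1] gaps mm [35.4]
w3 211 [297.8 343.1] gaps mm [35.6]
w3 216 [297.8 342.9] gaps mm [35.6]
w3 221 [297.8 342.7] gaps mm [35.6]
w3 226 [298.  342.6] gaps mm [35.6]
w3 231 [298.5 342.2] gaps mm [34.9]
angle 105.32011 pt 0.5567389 0.08524575
headback [0.5647 0.0578] s from cap 0.0903 foot on axis [0.5643 0.0577]
worm [0.5733 0.0256] s from cap 0.057 foot on axis [0.5731 0.0256]
cap [ 0.5879 -0.0295] s from cap 0.0 foot on axis [ 0.5882 -0.0294]
```

The gap is 35.6 mm (a fitted cap reads 36 mm), the wrench axis is at 105.3° and the mouth is centred on (0.588, -0.030). Now I straddle the handle.

```bash
cat >> h.py <<'E'
C=np.array([0.5882,-0.0298,0.0]); RG=0.19
def pose(deg,lead,z,r=RG):
    a=np.radians(deg); u=np.array([np.cos(a),np.sin(a),0]); x=np.array([np.sin(a),-np.cos(a),0])
    q=C+r*u+lead*x; q[2]=z; return q
def xdir(deg):
    a=np.radians(deg); return np.array([np.sin(a),-np.cos(a),0])
E
python3 - <<'E'
from plant import env
from h import *
A0=105.3
env.move_linear(pose(A0,0,0.12),velocity=0.18,attitude=att(A0))
env.gripper_to(0.05)
f0=F(env,4); s=env.state(); print(round(s['t'],2),np.round(s['position'],4),s['gripper_width'],np.round(f0,2))
r=env.move_linear(pose(A0,0,0.0500),velocity=0.05,stop_force=6)
f0=F(env,6); s=env.state(); print(r,round(s['t'],2),np.round(s['position'],4),np.round(f0,2))
np.save('f0p.npy',f0)
E
```

```text
31.56 [0.5381 0.1535 0.12  ] 0.05007102379025364 [-0.02  0.13 -0.32]
False 33.31 [0.5382 0.1535 0.0502] [-0.39  0.02 -0.04]
```

```bash
python3 - <<'E'
from plant import env
from h import *
A0=105.3; f0=np.load('f0p.npy'); z=0.0500
env.move_linear(pose(A0,0.011,z),velocity=0.03,stop_force=5)
f=np.array(env.state()['contact_force'])-f0; print('near',round(env.state()['t'],2),round(float(f@xdir(A0)),2))
r=env.move_linear(pose(A0,0.0135,z),velocity=0.008,stop_force=4)
f=np.array(env.state()['contact_force'])-f0; print('touch?',r,round(env.state()['t'],2),round(float(f@xdir(A0)),2))
a=A0
while a>90:
    a-=2.5
    r=env.move_linear(pose(a,0.0135,z),velocity=0.03,attitude=att(a),stop_force=6)
    s=env.state(); f=np.array(s['contact_force'])-f0; d=np.array(s['position'])-C; u=np.array([np.cos(np.radians(a)),np.sin(np.radians(a)),0])
    print(round(a,1),r,round(s['t'],2),'push',round(float(-f@xdir(a)),2),'along',round(float(f@u),2),'fz',round(f[2],2))
    if r: break
E
```

```text
near 33.83 0.41
touch? False 34.29 -0.15
102.8 True 34.52 push 0.05 along -0.56 fz -0.25
```

```bash
python3 - <<'E'
from plant import env
from h import *
f0=np.load('f0p.npy')
f=F(env,3)-f0; s=env.state(); a=102.8
d=np.array(s['position'])-C; print(round(s['t'],2),np.round(s['position'],4),'push',-f@xdir(a),'f',np.round(f,2)); 
ang=np.degrees(np.arctan2(d[1],d[0])); print('tcp angle',ang,'r',np.hypot(d[0],d[1]))
e=pose(105.3,0,.05)
print('displacement from straddle along xdir', (np.array(s['position'])-e)@xdir(105.3))
im=env.read_camera('side'); cv2.imwrite('pics/s2.png',cv2.resize(im[150:330,230:400,::-1],None,fx=3.2,fy=3.2,interpolation=cv2.INTER_CUBIC))
E
```

```text
34.62 [0.5509 0.1566 0.0491] push -0.17706655210040995 f [ 0.23 -0.2  -0.03]
tcp angle 101.32864721647582 r 0.1901169992954419
displacement from straddle along xdir 0.01316706510265275
```

View pics/s2.png

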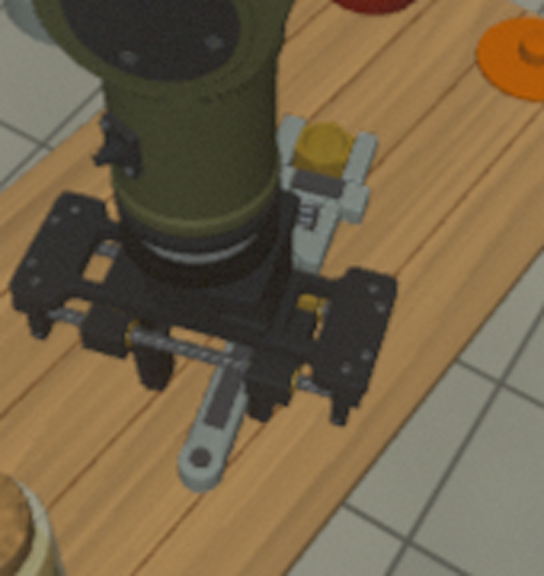

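The stop was a false trigger: the static push is about 0 N and the pad is just short of the handle, as the side picture shows. I continue, checking the real push after any stop.

```bash
python3 - <<'E'
from plant import env
from h import *
A0=105.3; f0=np.load('f0p.npy'); z=0.0505
a=104.3; stops=0
while a>88:
    a-=2.0
    r=env.move_linear(pose(a,0.0135,z),velocity=0.025,attitude=att(a),stop_force=8)
    s=env.state(); f=np.array(s['contact_force'])-f0; u=np.array([np.cos(np.radians(a)),np.sin(np.radians(a)),0])
    print(round(a,1),r,round(s['t'],2),'push',round(float(-f@xdir(a)),2),'along',round(float(f@u),2),'fz',round(f[2],2),'z',round(s['position'][2],4))
    if r:
        f=F(env,3)-f0; print('  static push',round(float(-f@xdir(a)),2),np.round(env.state()['position'],4)); stops+=1; a+=2
        if -f@xdir(a)>5 or stops>2: break
E
```

```text
102.3 False 35.24 push 1.17 along -0.35 fz 0.2 z 0.0505
100.3 False 35.66 push 0.47 along 0.03 fz -0.34 z 0.0506
98.3 False 36.08 push 0.8 along 0.01 fz -0.37 z 0.0506
96.3 False 36.49 push 0.96 along 0.62 fz 0.95 z 0.0506
94.3 False 36.91 push 1.39 along -0.14 fz 0.05 z 0.0506
92.3 False 37.33 push 1.82 along -0.5 fz 0.61 z 0.0505
90.3 False 37.74 push 1.1 along -0.91 fz 1.58 z 0.0505
88.3 False 38.16 push 1.43 along -0.95 fz 1.0 z 0.0505
86.3 False 38.58 push 1.73 along -1.44 fz 0.15 z 0.0505
```

```bash
python3 - <<'E'
from plant import env
from h import *
f0=np.load('f0p.npy'); z=0.0505
a=86.3; stops=0
while a>73:
    a-=2.0
    r=env.move_linear(pose(a,0.0135,z),velocity=0.03,attitude=att(a),stop_force=7)
    s=env.state(); f=np.array(s['contact_force'])-f0; u=np.array([np.cos(np.radians(a)),np.sin(np.radians(a)),0])
    print(round(a,1),r,round(s['t'],2),'push',round(float(-f@xdir(a)),2),'along',round(float(f@u),2),'fz',round(f[2],2),'z',round(s['position'][2],4))
    if r:
        f=F(env,3)-f0; print('  static push',round(float(-f@xdir(a)),2),np.round(env.state()['position'],4)); stops+=1; a+=2
        if -f@xdir(a)>5 or stops>2: break
im=env.read_camera('side'); cv2.imwrite('pics/s3.png',cv2.resize(im[150:330,230:400,::-1],None,fx=3.2,fy=3.2,interpolation=cv2.INTER_CUBIC))
E
```

```text
84.3 False 38.95 push 0.41 along -1.31 fz -0.42 z 0.0505
82.3 False 39.33 push 0.32 along -0.86 fz 1.01 z 0.0506
80.3 False 39.7 push 0.02 along -0.42 fz -0.65 z 0.0505
78.3 False 40.08 push -0.4 along -0.13 fz -0.93 z 0.0506
76.3 False 40.45 push 0.36 along -0.24 fz -0.64 z 0.0506
74.3 False 40.83 push 0.48 along 0.27 fz 0.48 z 0.0505
72.3 False 41.2 push 0.16 along 0.45 fz -0.81 z 0.0506
```

View pics/s3.png

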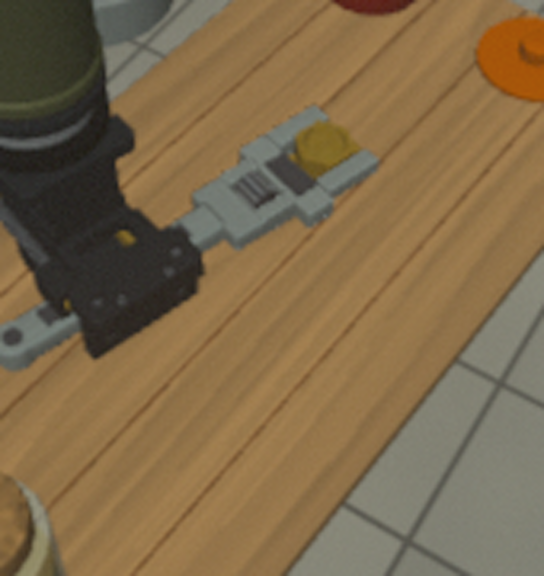

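The wrench has swung about 33° with its jaws still round the cap. From here I go slowly toward the seat in short steps.

```bash
python3 - <<'E'
from plant import env
from h import *
f0=np.load('f0p.npy'); z=0.0505
a=72.3; stops=0
while a>60:
    a-=1.0
    r=env.move_linear(pose(a,0.0135,z),velocity=0.007,attitude=att(a),stop_force=4.5)
    s=env.state(); f=np.array(s['contact_force'])-f0; u=np.array([np.cos(np.radians(a)),np.sin(np.radians(a)),0])
    ps=float(-f@xdir(a))
    print(round(a,1),r,round(s['t'],2),'push',round(ps,2),'along',round(float(f@u),2),'fz',round(f[2],2),np.round(s['position'],4))
    if r or ps>3.5:
        f=F(env,3)-f0; ps=float(-f@xdir(a)); print('  static push',round(ps,2),np.round(env.state()['position'],4)); stops+=1
        if r: a+=1
        if ps>4 or stops>3: break
E
```

```text
71.3 True 41.6 push -0.85 along -0.38 fz 0.79 [0.6589 0.1466 0.0499]
  static push -0.34 [0.6583 0.1468 0.0495]
71.3 False 42.48 push 1.59 along -0.15 fz -1.45 [0.6616 0.1459 0.0503]
70.3 False 43.11 push 0.58 along 0.24 fz -1.37 [0.6652 0.1445 0.0506]
69.3 False 43.73 push 3.16 along -0.34 fz 2.52 [0.6679 0.1432 0.0506]
68.3 False 44.36 push 3.07 along -0.06 fz 3.21 [0.6713 0.1416 0.0506]
67.3 False 44.98 push 3.2 along -0.56 fz 2.17 [0.6743 0.1402 0.0505]
66.3 False 45.61 push 3.0 along 0.93 fz 1.69 [0.6772 0.1387 0.0505]
65.3 False 46.23 push 2.68 along 0.49 fz 0.97 [0.6802 0.1371 0.0505]
64.3 False 46.86 push 4.81 along -0.69 fz 3.05 [0.6822 0.1358 0.0505]
  static push 4.75 [0.6822 0.1358 0.0505]
```

```bash
python3 - <<'E'
from plant import env
from h import *
f0=np.load('f0p.npy'); z=0.0505
a=64.3
for i in range(6):
    a-=0.15
    r=env.move_linear(pose(a,0.0135,z),velocity=0.004,attitude=att(a))
    f=F(env,3)-f0; s=env.state(); ps=float(-f@xdir(a)); e=(pose(a,0.0135,z)-np.array(s['position']))@xdir(a)
    print(round(a,2),r,round(s['t'],2),'static push',round(ps,2),'fz',round(f[2],2),np.round(s['position'],4),'lag mm',round(e*1000,2))
    if ps>6.2: break
E
```

```text
64.15 False 47.33 static push 5.68 fz 3.79 [0.6822 0.1358 0.0504] lag mm 1.12
64.0 False 47.71 static push 6.48 fz 4.12 [0.6822 0.1357 0.0504] lag mm 1.61
```

The push climbs to 6.5 N while the handle stays put. The swing is about 41° (0.716 rad), which matches the hard seat. I back off, lift and check.

```bash
python3 - <<'E'
from plant import env
from h import *
import json
f0=np.load('f0p.npy')
env.dwell(0.15)
p=np.array(env.state()['position']); x=xdir(64.3)
q=p-0.0125*x; q[2]=0.0505; env.move_linear(q,velocity=0.025)
f=F(env,3)-f0; print('free force',np.round(f,2),round(env.state()['t'],2))
q=q.copy(); q[2]=0.15; env.move_linear(q,velocity=0.1)
u=np.array([np.cos(np.radians(64.3)),np.sin(np.radians(64.3)),0])
env.move_linear(C+0.015*u+[0,0,0.19],velocity=0.18)
env.dwell(0.15)
s=env.state(); print(round(s['t'],2),np.round(s['position'],4))
pr=env.camera_params('wrist'); im=env.read_camera('wrist')
json.dump({k:np.array(v).tolist() for k,v in pr.items()},open('w4.json','w'))
cv2.imwrite('pics/w4.png',im[:,:,::-1])
sd=env.read_camera('side'); cv2.imwrite('pics/s4.png',sd[:,:,::-1])
scn=env.read_camera('scene'); cv2.imwrite('pics/sc4.png',scn[:,:,::-1])
E
```

```text
free force [ 0.76 -0.45  0.26] 48.67
51.12 [ 0.595  -0.0148  0.1896]
```

View pics/w4.png

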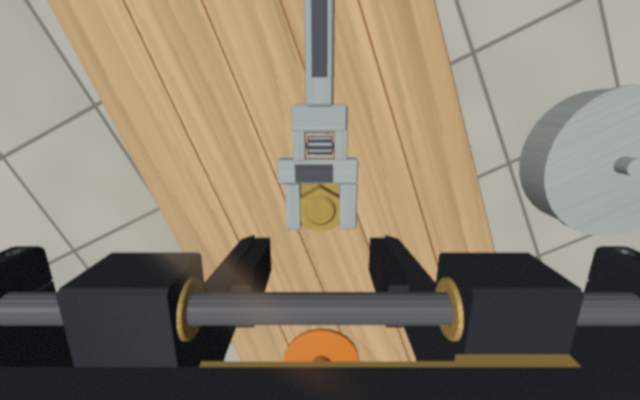

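View pics/sc4.png

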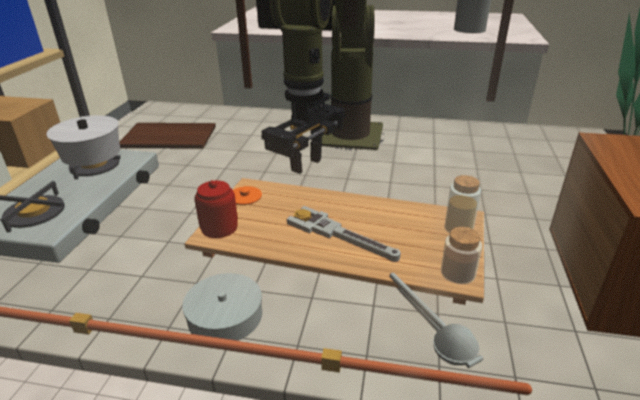

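The wrist view shows the wrench fitted round the cap at px (320,210), with the jaw edges near columns 298 and 340. In the scene view the bystanders sit where they did at the start. Now I check the gap, the angle, the centring and any bystander shift in numbers.

```bash
python3 - <<'E'
from h import *
import json
im=cv2.imread('pics/w4.png'); p=json.load(open('w4.json')); zb=0.0454
S=cv2.cvtColor(im,cv2.COLOR_BGR2HSV)[...,1].astype(float)
for r in range(198,224,5):
    row=S[r,278:364]; low=(row<95); x=np.flatnonzero(np.diff(low.astype(int)))
    cr=[278+i+(95-row[i])/(row[i+1]-row[i]) for i in x]
    P=[onplane(p,(c,r),zb+0.016)[:2] for c in cr]
    print(r,np.round(cr,1),np.round([1000*np.linalg.norm(P[i+1]-P[i]) for i in range(len(P)-1)],1))
W=[]
for r in range(4,92,4):
    c=np.flatnonzero(S[r,270:370]<60); runs=np.split(c,np.flatnonzero(np.diff(c)>2)+1); k=max(runs,key=len)
    W.append(onplane(p,(270+(k[0]+k[-1])/2,r),zb+0.018))
W=np.array(W); vx,vy,x0,y0=cv2.fitLine(W[:,:2].astype(np.float32),cv2.DIST_HUBER,0,0.01,0.01).ravel()
if vy<0: vx,vy=-vx,-vy
u=np.array([vx,vy]); a=np.degrees(np.arctan2(vy,vx)); print('angle',round(a,2),'swing rad',round(np.radians(105.32-a),4))
Wm=onplane(p,(319.5,145.5),zb+0.021)[:2]; Cp=onplane(p,(320.5,210),zb+0.019)[:2]; hb=onplane(p,(320,104),zb+0.016)[:2]
print('worm-cap',round(float((Wm-Cp)@u)*1000,1),'headback-cap',round(float((hb-Cp)@u)*1000,1),'cap',Cp.round(4))
a0=cv2.imread('pics/scene0.png').astype(int); a1=cv2.imread('pics/sc4.png').astype(int)
for n,(x,y,w,h) in {'can':(192,178,50,62),'lid':(228,182,36,24),'jt':(445,175,38,55),'js':(440,226,42,55)}.items():
    t=a0[y:y+h,x:x+w].astype(np.uint8); m=cv2.matchTemplate(a1[y-6:y+h+6,x-6:x+w+6].astype(np.uint8),t,cv2.TM_CCOEFF_NORMED); _,v,_,l=cv2.minMaxLoc(m); print(n,'shift px',l[0]-6,l[1]-6,round(v,3))
E
```

```text
198 [282.5 283.3 300.5 338.4] [ 0.7 15.6 34.5]
203 [300.3 338.6] [34.9]
208 [300.5 338.6] [34.9]
213 [300.5 338.6] [35.1]
218 [300.7 338.6 356.8 359.9] [35.  16.9  2.8]
223 [301.3 337.8 357.5 361.5] [33.9 18.3  3.7]
angle 64.6 swing rad 0.7107
worm-cap 58.3 headback-cap 92.2 cap [ 0.5888 -0.0314]
can shift px 0 0 0.996
lid shift px 0 0 0.994
jt shift px 0 0 0.991
js shift px 0 0 0.992
```

Every check agrees, and the hand is clear of everything. I hand in.

```bash
python3 - <<'E'
from plant import env
import numpy as np
s=env.state(); print(s['t'],np.round(s['position'],3),np.round(s['contact_force'],2))
print(env.job_done())
E
```

```text
51.2667 [ 0.595 -0.016  0.19 ] [ 0.15 -0.67 -0.64]
the job is handed in; nothing more can be done
None
```

I rolled the worm in and swung the wrench clockwise until the cap came hard up against its seat. Then I backed off, lifted the hand clear and handed the job in at 51.3 s; no verdict is reported.

- **Worm:** I made seven strokes at about 4–8 N. The drag then rose from about 2 N to 3–4 N, less than the full skid I expected (about 7 N). The wrist camera then showed the jaws about 35.6 mm apart, against 36 mm for the cap.
- **Swing:** I pushed the handle with the inside of one finger through 0.711 rad by camera. At the end the handle stopped moving while the push climbed from 4.8 to 6.5 N, so I stopped there and did not push further. I could not read the cap's own turn. That it is seated rests on the stopped handle and on the swing adding up to about 0.75 rad.
- **Last checks:** In the final picture the jaws read about 35 mm apart, 1 mm under the true size, which I put down to camera scale. The worm is 58 mm from the cap centre as it should be, so the mouth is centred. The bystanders show no shift in the scene camera, and the tool feels no contact.
- **Disagreements:** The force stop tripped falsely twice during the swing, with no real push behind it. My two readings of the starting jaw gap differed, 39.5 mm by eye and 38.2 mm by edge fit.

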